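# Load a lens-board carrier under a spring clip

### The job

Load the black lens-board carrier into the test fixture using fingertips only: hold the spring clip's red paddle down with one fingertip, and while it is down push the carrier along its channel with the other fingertip, against the raised lip at its rear, until it is fully home against the two yellow stop posts. Then let the paddle up so that the clip clamps the carrier, and move clear. Do not grasp or lift the carrier, and leave the lens cap and the grey pin tray beside the fixture where they are.

Things in the scene. Friction and masses are not known exactly. Their poses are not given: they have to be found in the camera images.
- fixture: Fixed test fixture, aluminium base 190 x 150 x 6 mm (own x -135 to 55, y -47 to 103). Origin on the bench under the channel's centre line; +x = the way the carrier is pushed home, +y = towards the paddle, z up. Channel floor z = 6; dark rails each side, inner faces y = -26.5 and 26.5, tops z = 14, x -110 to 40. All 'fixture' figures are mm in this frame. Place and yaw vary.
- stops (a point): Point midway between the two yellow stop posts, in the plane of the faces that the ears of the carrier's lip meet: fixture x -20, y 0, z 30. The posts stand at fixture x -20 to -10, y 26.5 to 35.5 on either side, up to z = 40.
- hinge (a point): Point on the clip's hinge axis, which runs along fixture x at y = 42, z = 24; hinge barrel 8 mm thick, brackets at x = -121 and 31 with tops at z = 28.
- clip (a joint): Spring clip angle, rad: 0 at rest, grows as the red paddle is pressed down, 0.5 = fully down (hard stop); springs back when let go. Pressed near mid-width it takes about 3 N at first, 8 N at the end. Its foot is clear of the carrier's plate above 0.2; clamped on the plate it reads about 0.17.
- paddle (a point): Middle of the red paddle's upper face. Paddle: 106 mm long (fixture x -114 to -8), reaching from y = 44 out to about 88. At rest it slopes up 0.5 rad outwards (this point at fixture y 67, z 40); fully pressed it is level, top at z = 26. It turns alike wherever along x it is pressed, and a fingertip may slide along x while holding it down.
- foot (a point): Middle of the underside of the clip's foot, 20 mm (x) x 8 mm (y), on an arm across the hinge from the paddle: fixture x 6 to 26, y 8 to 16. At rest it is 2 mm above the channel floor, so the carrier's plate cannot enter; it rises as the paddle goes down, to 16 mm above the floor fully pressed.
- carrier: Loose black carrier, about 0.12 kg, in the channel, short of the foot. Origin at the centre of its underside, axes as the fixture's. Plate 60 (x) x 50 (y) x 7 mm with a green lens board (lens top 21 mm up). Starts with its origin at fixture x -54 to -33; fully home at fixture x = 4, y about 0 (1.5 mm side play), z = 6.
- lip (a point): Where to push: middle of the rear face of the carrier's lip, 30 mm behind the carrier's origin and 24 mm above its underside. The lip is 6 mm thick (x), stands across the rear edge up to 39 mm above the underside, 50 mm wide, with ears to 66 mm wide from 12 mm up.
- lens_cap: Loose black lens cap, 22 mm across, 10 mm high, right of the fixture. Bystander. Origin at the centre of its underside.
- pin_tray: Loose shallow grey tray with pins, 58 x 86 x 16 mm, right of the fixture. Bystander. Origin under its centre.
Mind the look-alikes: they are no part of the job. What is shaped like the carrier but blue is not meant.

How it is judged:
By the outcome, as a careful person would: the job done as asked, in the order asked, and still so for the second after the job is handed in, with the robot touching nothing.
It also fails if it takes over 35 s, if anything falls off the work surface, if the arm or the gripper's body presses on something with over 40 N, if the wrist force passes 120 N, or if a joint passes its speed limit or range.

### The arm

A 6-joint arm with a two-finger parallel gripper is mounted at the origin on a cart in front of the work surface, level with it; the furniture and walls round the work are solid. World frame = base frame: x ahead of the robot, y to its left, z up, the work surface at z = 0. Lengths are in m, angles in degrees, forces in N, time in s.
With the tool pointing down it reaches from about 0.4 to 0.825 m from the base axis. Payload 7 kg.
Tool frame: the origin (TCP) lies at the very end of the fingers, on their centre line; the grasp point (between the pads) lies 19 mm behind it; z points along the fingers, y is the line along which they close (so a half turn about z gives the same grasp; the last joint's range is limited). The gripper opens to 88 mm and grips with 3 to 60 N. Pads are 19 mm wide; open, the fingers measure 130 mm over their backs; the gripper's body (78 mm by 193 mm) begins 47 mm behind the grasp point.
Start: joints at [-57.29, 20.546, 0.682, 0, -70.136, -16.507], TCP at [0.188, -0.648, 0.199] pointing down, gripper open.
Joint ranges: [-176.03, 176.03], [-82.01, 121.73], [-58.28, 71.71], [-173.87, 95.51], [-174.79, -0.11], [-173.66, 173.66]. Speed limits (degrees/s): [136.94, 136.94, 172.46, 180, 180, 180].

### API

Orientations are given as [roll, pitch, yaw] about the fixed x, y, z axes, in that order (R = Rz(yaw) Ry(pitch) Rx(roll)).
In Python, from plant import get_state, imaging, r, finder gives the robot as it stands.
- The arm moves only by the shell command python3 -m handwheel 'ROWS' [FORCE]. ROWS is JSON, a list of rows, each a list of 5 numbers: the closure, from 0 (fully open) to 1 (shut), then the shift along the world's x, y, z in cm, then the turn about the world's z in degrees. A call has 1 to 8 rows; each row is the pose to reach, as a shift and turn from the pose commanded when the call began; what a row does not reach only later rows make up. A row lasts 1/8 s, in which the tool goes at most 62.5 mm and 10.7 degrees, less where a joint would pass 70% of its speed; a pose out of reach is approached as far as the arm can. A call with a gripper value outside its range is refused whole. The fingers move at their own pace and stop on an object; FORCE is the grip in N (left out, the last holds). Time passes only in rows, so rows that repeat a pose let the fingers close. It gives the time, the measured TCP pose, the force, the opening and the grip force at its end, in the units of the state.
- get_state(): the state, without advancing time (a new reading comes with each control period).
- imaging.capture(name): name is "scene" or "top"; returns (picture, depth): 384x512x3 uint8, red, green, blue; 384x512 float32, m along the optical axis (not along the pixel's ray), 0 where there is no reading.
- imaging.get_calibration(name): a dict with "fx", "fy", "cx", "cy" (pixels), "rvec" (rotation vector, rad) and "tvec" (3), from world to camera coordinates, as OpenCV has them. Camera axes: x right, y down, z forward; pixel columns grow to the right and rows downward; lengths in m; the calibration is good to about 2 mm. A picture is of the moment at which its call begins. get_calibration takes no time and is no camera call.
- r.close_job(): hands the job in; it is judged then, once.
Trained networks look in the newest picture that a camera, given by its name, has taken for a name from the list of things; names that differ only in an ending like _2 or _b are one class to them, and where a whole thing is asked for, a point or a joint stands for the part that bears it (a point fixed in the world has none). Each returns a list of dicts, best first, with "p" (0 to 1); they miss things now and then, are a little off and sometimes report something else, mostly with a low value. They report only what shows in the picture. A call takes as long as a camera call. They do not tell look-alikes from the thing itself.
- finder.cut_out(camera, query): "region" (384x512 bool, what is visible of it) and "pixel" ([column, row] in pixels, amid what is visible of it).
The state is a dict: "time_s": time; "joints": joint angles; "qd": joint speeds; "joint_torque": joint torques, N m; "tcp_pos": TCP position; "eef_rot": TCP orientation; "contact_force": force on the tool from outside, world axes, zero at the start; "moment": the same for the moment, N m; "gripper_width": finger opening in m; "gripper_force": force on a finger pad.
Only numpy, scipy, OpenCV 4.12 (cv2) and the standard library are available. Lean on these libraries where they do the work, as an engineer would, in place of code of your own. Each camera call takes 0.05 s, during which the arm holds its last target. There are 200 camera calls.

## Working session

There is one attempt and no reset: what is moved stays moved. The work goes in short steps, Python scripts to look and compute and a shell command to move; the robot and the scene stay as the last step left them, time stands still between calls to the robot, and variables do not carry over. Pictures are saved under pics/ and viewed, at most 10 in all, crops included, and the job is handed in when it is done.

```bash
mkdir -p pics; cat > h.py <<'E'
import numpy as np, cv2
from plant import get_state, imaging, r, finder
def cam(n):
    c=imaging.get_calibration(n); R=cv2.Rodrigues(np.array(c["rvec"],float))[0]; return c,R,np.array(c["tvec"],float).ravel()
def cloud(n,d):
    c,R,t=cam(n); v,u=np.mgrid[:d.shape[0],:d.shape[1]]
    P=np.stack([(u-c["cx"])/c["fx"]*d,(v-c["cy"])/c["fy"]*d,d],-1)
    return (P-t)@R
def proj(n,p):
    c,R,t=cam(n); q=np.atleast_2d(p)@R.T+t
    return np.stack([q[:,0]/q[:,2]*c["fx"]+c["cx"],q[:,1]/q[:,2]*c["fy"]+c["cy"]],-1)
E
python3 - <<'E'
from h import *
ims=[]
for n in("scene","top"):
    p,d=imaging.capture(n); np.savez(n+"0.npz",p=p,d=d); X=cloud(n,d)
    cv2.imwrite(f"pics/{n}0.png",cv2.resize(p[...,::-1],(800,600)))
    for q in("carrier","paddle","fixture","lens_cap","pin_tray","foot"):
        for o in finder.cut_out(n,q)[:3]:
            m=o["region"]&(d>0); print(n,q,round(o["p"],2),np.round(o["pixel"]),np.round(np.median(X[m],0),3) if m.any() else None,m.sum())
print(get_state())
E
```

```text
scene carrier 0.87 [219. 194.] [ 0.464 -0.356  0.026] 343
scene carrier 0.75 [185. 161.] [ 0.47  -0.131  0.013] 295
scene carrier 0.69 [286. 288.] [ 0.433 -0.738  0.011] 732
scene fixture 0.8 [206. 192.] [ 0.449 -0.324  0.01 ] 1991
scene lens_cap 0.51 [248. 218.] [ 0.48  -0.482  0.01 ] 63
scene lens_cap 0.44 [217. 193.] [ 0.464 -0.356  0.026] 352
scene lens_cap 0.26 [200. 180.] [ 0.444 -0.298  0.036] 647
scene pin_tray 0.93 [271. 206.] [ 0.582 -0.449  0.007] 611
scene foot 0.97 [200. 182.] [ 0.446 -0.296  0.036] 647
top carrier 0.75 [375. 226.] [ 0.442 -0.739  0.013] 195
top carrier 0.61 [155. 225.] [ 0.466 -0.114  0.009] 366
top carrier 0.57 [319. 220.] [ 0.475 -0.582  0.009] 265
top paddle 0.83 [213. 226.] [ 0.447 -0.292  0.036] 795
top fixture 0.79 [224. 227.] [ 0.465 -0.309  0.009] 3095
top lens_cap 0.46 [279. 216.] [ 0.48  -0.476  0.01 ] 30
top pin_tray 0.83 [269. 180.] [ 0.578 -0.45   0.004] 558
top foot 0.73 [216. 226.] [ 0.449 -0.292  0.035] 851
top foot 0.26 [225. 222.] [ 0.466 -0.309  0.009] 3138
{'time_s': 0.7, 'joints': array([-5.72908113e+01,  2.05424011e+01,  6.81923996e-01, -2.28944916e-03,
       -7.01355583e+01, -1.65083609e+01]), 'qd': array([-0.04679417,  0.01993151,  0.01002938, -0.04818281,  0.01353943,
       -0.03090776]), 'joint_torque': array([ 1.24540795e-03, -5.82158375e+01,  2.93254745e+01,  7.00109348e+00,
        1.26795686e-02,  1.92228799e-05]), 'tcp_pos': array([ 0.1883334 , -0.6481663 ,  0.19939849]), 'eef_rot': array([-1.79996811e+02,  3.19106508e-03, -1.63799950e+02]), 'contact_force': array([ 0.29569022, -0.72460607,  0.00125578]), 'moment': array([ 0.03932266, -0.04358741, -0.03742163]), 'gripper_force': 0.0, 'gripper_width': 0.08754930804820257}
```

View pics/scene0.png

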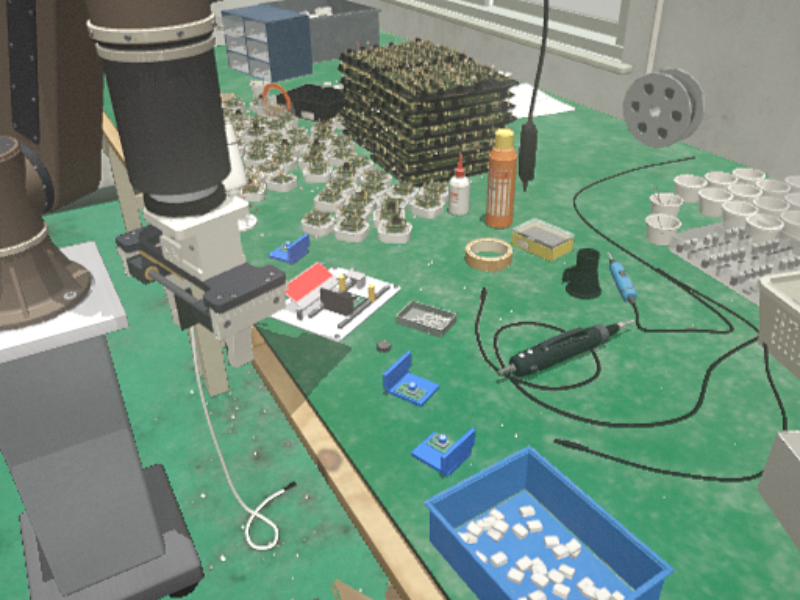

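View pics/top0.png

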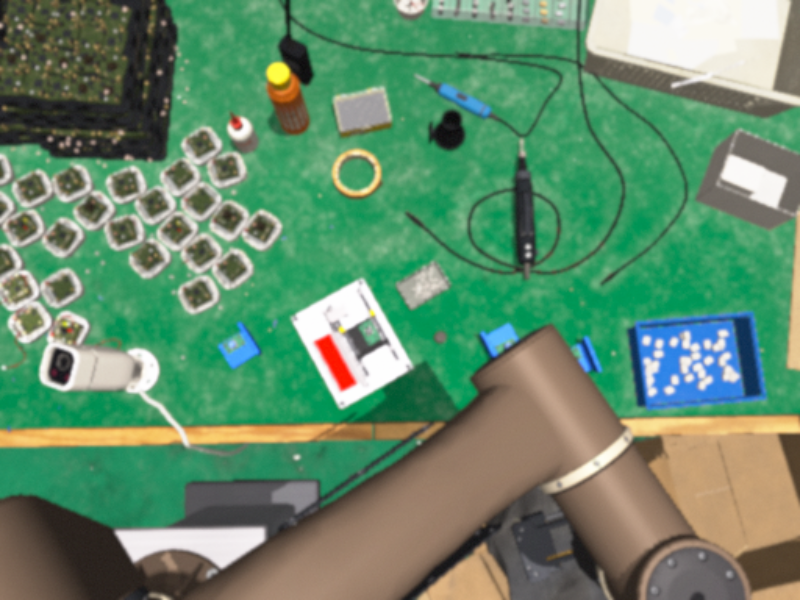

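The carrier is the black one in the fixture, at about scene (340,300) and top (363,338) in the 800x600 views. The look-alikes are blue: top (240,345), (500,340), (585,355); scene (290,247), (410,380), (445,450). Next I fit the fixture pose and check a close crop.

```bash
cat >> h.py <<'E'
def fixfit(n,p,d):
    X=cloud(n,d); hsv=cv2.cvtColor(p,cv2.COLOR_RGB2HSV)
    box=(abs(X[...,0]-.46)<.17)&(abs(X[...,1]+.31)<.16)&(d>0)
    white=box&(hsv[...,1]<60)&(hsv[...,2]>150)&(X[...,2]<.02)&(X[...,2]>-.01)
    red=box&(p[...,0]>150)&(p[...,1]<80)&(p[...,2]<80)
    yel=box&(hsv[...,0]>18)&(hsv[...,0]<34)&(hsv[...,1]>140)&(hsv[...,2]>110)
    return X,box,white,red,yel
E
python3 - <<'E'
from h import *
for n in("top","scene"):
    z=np.load(n+"0.npz"); p,d=z["p"],z["d"]; X,box,w,red,yel=fixfit(n,p,d)
    k,l,st,_=cv2.connectedComponentsWithStats(w.astype(np.uint8)); 
    pts=X[w]; rc=cv2.minAreaRect((pts[:,:2]*1000).astype(np.float32)); print(n,"base",rc,np.median(pts[:,2]),w.sum())
    rr=cv2.minAreaRect((X[red][:,:2]*1000).astype(np.float32)); print("red",rr,np.median(X[red],0),red.sum())
    k,l,st,c=cv2.connectedComponentsWithStats(yel.astype(np.uint8))
    for i in range(1,k): print("yel",st[i,4],c[i],np.median(X[l==i],0))
    print("camera pos",-cam(n)[1].T@cam(n)[2])
z=np.load("top0.npz")["p"][170:270,175:275]; s=np.load("scene0.npz")["p"][150:225,165:265]
a=cv2.resize(z,(400,400),interpolation=2); b=cv2.resize(s,(400,300),interpolation=2)
o=np.zeros((400,800,3),np.uint8); o[:,:400]=a; o[:300,400:]=b; cv2.imwrite("pics/crop1.png",o[...,::-1])
E
```

```text
top base ((505.6573791503906, -371.56317138671875), (195.99102783203125, 283.4200134277344), 28.402544021606445) 0.006369012814968739 2823
red ((436.41900634765625, -289.34326171875), (96.28961181640625, 25.031858444213867), 28.46091079711914) [ 0.43518835 -0.28904269  0.04157655] 321
yel 5 [237.6 199.8] [ 0.52338343 -0.35566057  0.03929945]
yel 8 [218.125 210.875] [ 0.49308415 -0.29993748  0.04151989]
yel 6 [167.66666667 279.83333333] [ 0.30632875 -0.15280458 -0.00716657]
yel 1 [171. 279.] [ 0.30756849 -0.16197035 -0.0102476 ]
yel 2 [173.5 279. ] [ 0.30757285 -0.16973262 -0.00634975]
yel 1 [176. 279.] [ 0.30720818 -0.17545645 -0.01395483]
yel 1 [172. 281.] [ 0.30209326 -0.16560811 -0.00609335]
yel 1 [178. 280.] [ 0.30439391 -0.18154354 -0.01161601]
camera pos [ 0.34896501 -0.40126088  1.28526672]
scene base ((498.86083984375, -304.764404296875), (275.48529052734375, 332.5525817871094), 72.07035064697266) 0.006917609404034479 1422
red ((0.0, 0.0), (0.0, 0.0), 0.0) [nan nan nan] 0
yel 1 [217. 183.] [ 0.49081316 -0.30307383  0.02349762]
yel 1 [236. 184.] [ 0.52334369 -0.35419168  0.03685866]
yel 1 [236. 190.] [ 0.5211841  -0.35700729  0.02018565]
camera pos [ 0.06177509 -1.29250118  0.67346776]
  return _methods._mean(a, axis=axis, dtype=dtype,
  ret = um.true_divide(
```

View pics/crop1.png

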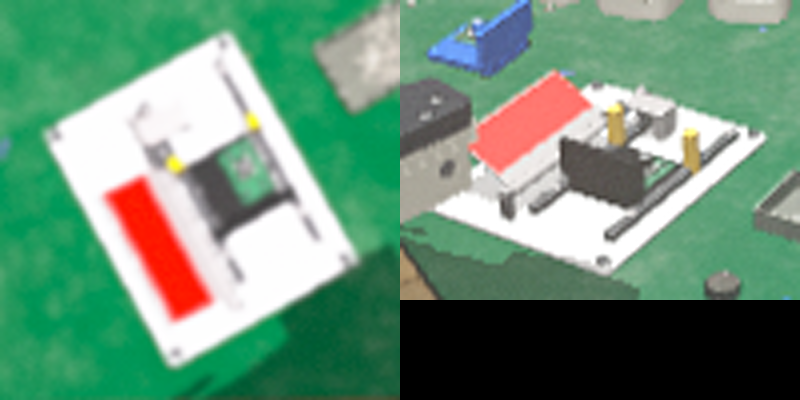

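```bash
python3 - <<'E'
from h import *
z=np.load("top0.npz"); p,d=z["p"],z["d"]; X,box,w,red,yel=fixfit("top",p,d)
k,l,st,c=cv2.connectedComponentsWithStats(w.astype(np.uint8)); i=l[215,245] or 1+np.argmax(st[1:,4])
print(i,st[i])
cn=max(cv2.findContours((l==i).astype(np.uint8),0,2)[0],key=cv2.contourArea)
hull=cv2.convexHull(cn)[:,0]
# rays to z=6mm
C,R,t=cam("top"); cp=-R.T@t
def ray(uv,zz):
    v=np.c_[(uv[:,0]-C["cx"])/C["fx"],(uv[:,1]-C["cy"])/C["fy"],np.ones(len(uv))]@R
    return cp+v*((zz-cp[2])/v[:,2])[:,None]
rc=cv2.minAreaRect((ray(hull.astype(float),.006)[:,:2]*1000).astype(np.float32)); print(rc)
th=np.deg2rad(28.45); ex=np.array([np.cos(th),np.sin(th)]); ey=np.array([-ex[1],ex[0]])
O1=np.array(rc[0])/1000-(-.040*ex+.028*ey); O2=np.array([.5083,-.3278])+.015*ex
print("origin base",O1,"posts",O2)
rd=np.median(X[red],0)[:2]; print("red->origin",rd-(-.061*ex+.067*ey))
O=(O1+O2)/2
F=np.stack([(X[...,:2]-O)@ex,(X[...,:2]-O)@ey],-1)*1000
for n in("top","scene"):
    q=np.load(n+"0.npz"); XX=cloud(n,q["d"]); F=np.stack([(XX[...,:2]-O)@ex,(XX[...,:2]-O)@ey,XX[...,2]],-1)*1000; F[...,2]/=1
    m=(abs(F[...,1])<24)&(F[...,2]>33)&(F[...,2]<60)&(F[...,0]>-130)&(F[...,0]<40)
    print(n,"lip top pts",m.sum(),np.round(np.percentile(F[m],[5,50,95],0),1))
    m=(abs(F[...,1])<24)&(F[...,2]>16)&(F[...,2]<38)&(F[...,0]>-130)&(F[...,0]<-20)
    print(n,"lip rear pts",m.sum(),np.round(np.percentile(F[m],[5,25,50,75,95],0),1))
for s in("lens_cap","pin_tray"): pass
for P in([.48,-.48],[.58,-.45]): print((np.array(P)-O)@ex,(np.array(P)-O)@ey)
E
```

```text
2 [ 186  178   79   84 2413]
((474.39013671875, -315.8106384277344), (194.774169921875, 154.54551696777344), 28.44474220275879)
origin base [ 0.52289843 -0.3213735 ] posts [ 0.5214885  -0.32065413]
red->origin [ 0.52073982 -0.31889142]
top lip top pts 51 [[-74.5 -20.1  34. ]
 [-71.9   4.   45.9]
 [ 15.3  23.   50.3]]
top lip rear pts 98 [[-74.5 -19.9  16.3]
 [-57.2 -12.1  17. ]
 [-43.4  -4.5  18.5]
 [-34.3   4.7  22.8]
 [-24.5  18.8  31.8]]
scene lip top pts 91 [[-75.7 -21.1  34.3]
 [-73.3   0.7  41.7]
 [-68.9  21.7  48.7]]
scene lip rear pts 129 [[-75.8 -20.5  16.8]
 [-73.7 -15.8  20.6]
 [-72.3  -6.3  25. ]
 [-69.9  10.1  30.7]
 [-31.5  21.8  35.7]]
-0.11283758804491363 -0.11968531584202494
-0.01062252030792604 -0.14094748712162458
```

The crop shows the black carrier in the channel, its lip facing the robot, the red paddle at left and the yellow posts ahead, so the choice holds. Fixture origin is about (0.522, -0.321) with yaw 28.45°, and the lip's rear face is at fixture x ≈ -74. Moving above it at fixture (-97, 33), with the fingers spread along fixture y.

```bash
python3 -m handwheel '[[0.2,3,4,0,3],[0.45,6,8,0,6],[0.45,9,12,0,9],[0.45,12,16,0,12.25],[0.45,15.5,20.5,-2,12.25],[0.45,19,25,-5,12.25],[0.45,22,29,-8,12.25],[0.45,23.3,31,-10,12.25]]'
python3 -m handwheel '[[0.45,0,0,0,0],[0.45,0,0,0,0]]'
python3 - <<'E'
from h import *
s=get_state(); print(s["tcp_pos"],s["eef_rot"],s["gripper_width"],s["contact_force"])
O=np.array([.522,-.321]); th=np.deg2rad(28.45); ex=np.array([np.cos(th),np.sin(th)]); ey=np.array([-ex[1],ex[0]])
e=s["tcp_pos"][:2]-O; print("fixture",e@ex*1e3,e@ey*1e3)
p,d=imaging.capture("scene"); np.savez("scene1.npz",p=p,d=d)
cv2.imwrite("pics/s1.png",cv2.resize(p[110:245,130:310],(800,600),interpolation=2)[...,::-1])
E
```

```text
time_s: 1.7
tcp_pos: [0.4223, -0.336, 0.0984]
eef_rot: [180.0, -0.0, -151.4]
contact_force: [-0.3, -0.2, 0.0]
gripper_width: 0.0484
gripper_force: 0.0
time_s: 1.95
tcp_pos: [0.4216, -0.3386, 0.1]
eef_rot: [-180.0, 0.0, -151.5]
contact_force: [-0.1, -1.0, -0.1]
gripper_width: 0.0484
gripper_force: 0.0
[ 0.4216185  -0.33864     0.09998491] [-1.79956884e+02  1.26873650e-02 -1.51516516e+02] 0.048437941563199256 [-0.07827149 -0.97266247 -0.11440989]
fixture -96.66229126685067 32.311237022273936
```

View pics/s1.png

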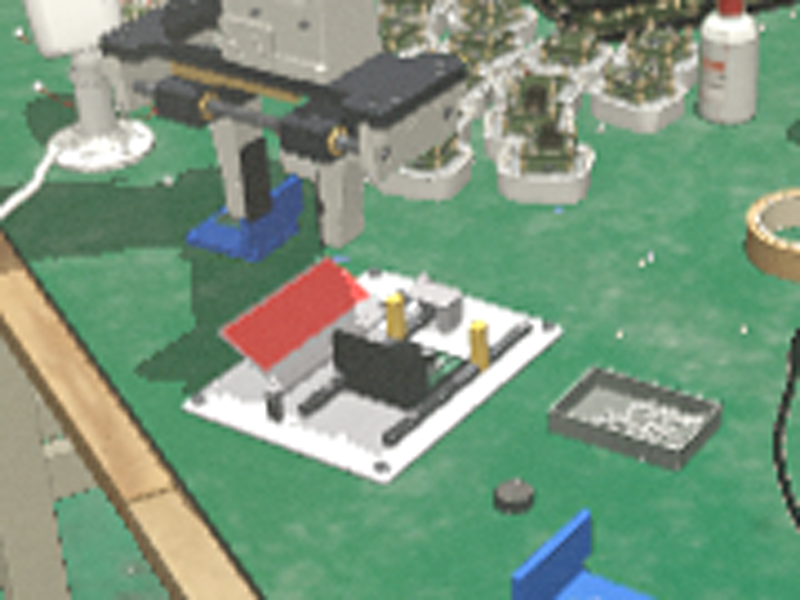

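The view shows both fingertips above the fixture, one over the red paddle and one behind the lip, at crop (240,200) and (340,240). Descending and pressing gently.

```bash
python3 -m handwheel '[[0.45,0,0.05,-3,0],[0.45,0,0.05,-5,0],[0.45,0,0.05,-5.4,0],[0.45,0,0.05,-5.8,0],[0.45,0,0.05,-6.2,0],[0.45,0,0.05,-6.5,0],[0.45,0,0.05,-6.5,0]]'
python3 -m handwheel '[[0.45,0,0,-0.3,0],[0.45,0,0,-0.6,0],[0.45,0,0,-0.6,0],[0.45,0,0,-0.6,0]]'
```

```text
time_s: 2.88
tcp_pos: [0.4213, -0.3377, 0.0344]
eef_rot: [-180.0, -0.0, -151.5]
contact_force: [-0.5, 0.4, 0.3]
gripper_width: 0.0483
gripper_force: 0.0
time_s: 3.38
tcp_pos: [0.4213, -0.3377, 0.0283]
eef_rot: [180.0, -0.0, -151.5]
contact_force: [-0.8, -0.3, 0.4]
gripper_width: 0.0482
gripper_force: 0.0
```

```bash
python3 - <<'E'
from h import *
s=get_state(); print(s["contact_force"],s["moment"],s["tcp_pos"])
p,d=imaging.capture("scene"); q,e=imaging.capture("top"); np.savez("scene2.npz",p=p,d=d)
o=np.zeros((600,800,3),np.uint8); o[:300,:400]=cv2.resize(p[140:230,150:270],(400,300),interpolation=2)
big=cv2.resize(p[140:230,150:270],(800,600),interpolation=2)
cv2.imwrite("pics/s2.png",big[...,::-1]); print(proj("scene",s["tcp_pos"]))
E
```

```text
[-0.78889515 -0.2849067   0.389919  ] [0.00696748 0.03240535 0.02849029] [ 0.42133802 -0.33767149  0.0283329 ]
[[198.53751323 194.43026065]]
```

View pics/s2.png

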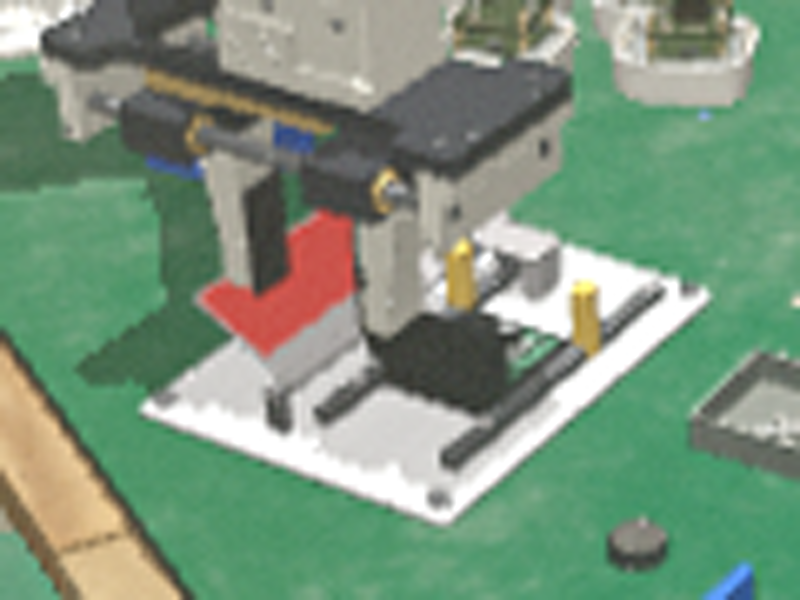

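The left fingertip, crop (240,290), appears at or above the paddle, which is still sloped. Both tips sit higher in the image than the TCP projection at crop (323,363). I'll check the depth data.

```bash
python3 - <<'E'
from h import *
O=np.array([.522,-.321]); th=np.deg2rad(28.45); ex=np.array([np.cos(th),np.sin(th)]); ey=np.array([-ex[1],ex[0]])
def F(X): return np.round(np.concatenate([np.stack([(X[...,:2]-O)@ex,(X[...,:2]-O)@ey],-1),X[...,2:]],-1)*1000).astype(int)
# s1: crop px->full: 130+u*180/800, 110+v*135/600 ; s2: 150+u*.15,140+v*.15
z1=np.load("scene1.npz");z2=np.load("scene2.npz")
f1=F(cloud("scene",z1["d"])); f2=F(cloud("scene",z2["d"]))
for nm,f,s,o,pts in(("s1",f1,.225,(130,110),[(238,190),(238,212),(260,200),(345,200),(345,235),(330,235)]),("s2",f2,.15,(150,140),[(235,250),(240,282),(265,285),(390,260),(390,310),(365,320),(330,240),(250,310),(270,350),(350,290),(430,360),(470,400)])):
    for u,v in pts: print(nm,(u,v),f[int(o[1]+v*s),int(o[0]+u*s)])
for z in z1,z2: print()
print("proj tcp s1",(proj("scene",[.4216,-.3386,.1])[0]-[130,110])/.225)
E
```

```text
s1 (238, 190) [-106   62  150]
s1 (238, 212) [-108   63  136]
s1 (260, 200) [-98  54 140]
s1 (345, 200) [-106  -13  161]
s1 (345, 235) [-101   -8  138]
s1 (330, 235) [-106   -2  139]
s2 (235, 250) [-106   65   77]
s2 (240, 282) [-109   61   64]
s2 (265, 285) [-104   55   63]
s2 (390, 260) [-107  -11   94]
s2 (390, 310) [-106   -9   73]
s2 (365, 320) [-104    6   61]
s2 (330, 240) [-39  75  43]
s2 (250, 310) [-98  69  44]
s2 (270, 350) [-110   50   38]
s2 (350, 290) [-54  54  35]
s2 (430, 360) [-73   0  28]
s2 (470, 400) [-71 -17  13]


proj tcp s1 [295.64741719 269.84261054]
```

The depth shows the finger ends about 33 mm higher than the reported TCP (z 61–64 mm against 28). I'll keep descending, guarded by force.

```bash
python3 -m handwheel '[[0.45,0,0,-0.4,0],[0.45,0,0,-0.8,0],[0.45,0,0,-1.2,0],[0.45,0,0,-1.2,0]]'
python3 -m handwheel '[[0.45,0,0,-0.3,0],[0.45,0,0,-0.6,0],[0.45,0,0,-0.6,0]]'
python3 - <<'E'
from h import *
O=np.array([.522,-.321]); th=np.deg2rad(28.45); ex=np.array([np.cos(th),np.sin(th)]); ey=np.array([-ex[1],ex[0]])
p,d=imaging.capture("scene"); X=cloud("scene",d); f=np.concatenate([np.stack([(X[...,:2]-O)@ex,(X[...,:2]-O)@ey],-1),X[...,2:]],-1)*1000
m=(f[...,0]<-80)&(f[...,0]>-125)&(abs(f[...,1])<24)&(f[...,2]>18)&(f[...,2]<75)&(d>0)
print("lip finger",np.round(np.percentile(f[m],[2,10,50,95],0)),m.sum())
h=cv2.cvtColor(p,cv2.COLOR_RGB2HSV); rd=(h[...,0]<8)&(h[...,1]>120)&(f[...,1]>40)&(f[...,1]<95)&(abs(f[...,0]+61)<55)&(d>0)
print("paddle slope",np.polyfit(f[rd][:,1],f[rd][:,2],1),rd.sum())
E
```

```text
time_s: 3.98
tcp_pos: [0.421, -0.3375, 0.0159]
eef_rot: [180.0, -0.0, -151.6]
contact_force: [0.2, -0.5, -0.7]
gripper_width: 0.048
gripper_force: 0.0
time_s: 4.35
tcp_pos: [0.4216, -0.3378, 0.0105]
eef_rot: [-180.0, 0.0, -151.5]
contact_force: [0.2, -0.5, 4.2]
gripper_width: 0.0482
gripper_force: 1.8
lip finger [[-108.  -11.   42.]
 [-107.  -10.   46.]
 [-104.   -7.   58.]
 [ -87.    7.   73.]] 106
paddle slope [ 0.31925889 18.02811693] 128
```

```bash
python3 -m handwheel '[[0.45,0,0,-0.3,0],[0.45,0,0,-0.6,0],[0.45,0,0,-0.6,0]]'
python3 -m handwheel '[[0.45,0,0,-0.2,0],[0.45,0,0,-0.4,0],[0.45,0,0,-0.4,0]]'
cat > look.py <<'E'
from h import *
import sys
O=np.array([.522,-.321]); th=np.deg2rad(28.45); ex=np.array([np.cos(th),np.sin(th)]); ey=np.array([-ex[1],ex[0]])
s=get_state(); e=s["tcp_pos"][:2]-O; print("tcp fix",e@ex*1e3,e@ey*1e3,s["tcp_pos"][2]*1e3,"F fix",s["contact_force"][:2]@ex,s["contact_force"][:2]@ey,s["contact_force"][2])
p,d=imaging.capture("scene"); X=cloud("scene",d); f=np.concatenate([np.stack([(X[...,:2]-O)@ex,(X[...,:2]-O)@ey],-1),X[...,2:]],-1)*1000
h=cv2.cvtColor(p,cv2.COLOR_RGB2HSV); rd=(h[...,0]<8)&(h[...,1]>120)&(f[...,1]>40)&(f[...,1]<95)&(abs(f[...,0]+61)<55)&(d>0)
print("paddle slope",np.polyfit(f[rd][:,1],f[rd][:,2],1),rd.sum())
dk=(h[...,2]<75)&(f[...,2]>18)&(f[...,2]<44)&(f[...,1]<22)&(f[...,1]>-33)&(f[...,0]>-85)&(f[...,0]<0)&(d>0)
print("lip dark x pct",np.round(np.percentile(f[dk][:,0],[10,30,50,70]),1),dk.sum())
if len(sys.argv)>1: cv2.imwrite(f"pics/{sys.argv[1]}.png",cv2.resize(p[140:230,150:270],(800,600),interpolation=2)[...,::-1])
E
python3 look.py
```

```text
time_s: 4.78
tcp_pos: [0.4213, -0.3375, 0.0045]
eef_rot: [180.0, 0.0, -151.6]
contact_force: [-1.3, 3.3, 7.6]
gripper_width: 0.048
gripper_force: 3.1
time_s: 5.15
tcp_pos: [0.421, -0.3371, 0.0006]
eef_rot: [180.0, -0.0, -151.6]
contact_force: [-0.6, 5.8, 8.8]
gripper_width: 0.0482
gripper_force: 4.1
tcp fix -96.47393831766769 33.97233195391567 0.5602747799050428 F fix 2.2606308579051535 5.339874730637678 8.848762766871841
paddle slope [-2.52668952e-02  3.20539894e+01] 89
lip dark x pct [-74.1 -73.1 -72.2 -71.5] 92
```

The paddle is fully down (slope about 0, 8.8 N). Now pushing along fixture +x.

```bash
python3 -m handwheel '[[0.45,0.44,0.24,0,0],[0.45,0.88,0.48,0,0],[0.45,1.32,0.71,0,0],[0.45,1.76,0.95,0,0],[0.45,2.2,1.19,0,0],[0.45,2.2,1.19,0,0]]'
python3 look.py s3
```

```text
time_s: 5.95
tcp_pos: [0.4425, -0.3261, 0.0007]
eef_rot: [180.0, -0.1, -151.5]
contact_force: [-4.0, -1.2, 8.0]
gripper_width: 0.048
gripper_force: 4.0
tcp fix -72.33248102966994 33.405623134293634 0.7337235447168328 F fix -4.092025837303505 0.8982266399909314 8.012466946391651
paddle slope [1.45091999e-02 2.89443882e+01] 153
lip dark x pct [-62.3 -60.9 -60.1 -59.4] 80
```

View pics/s3.png

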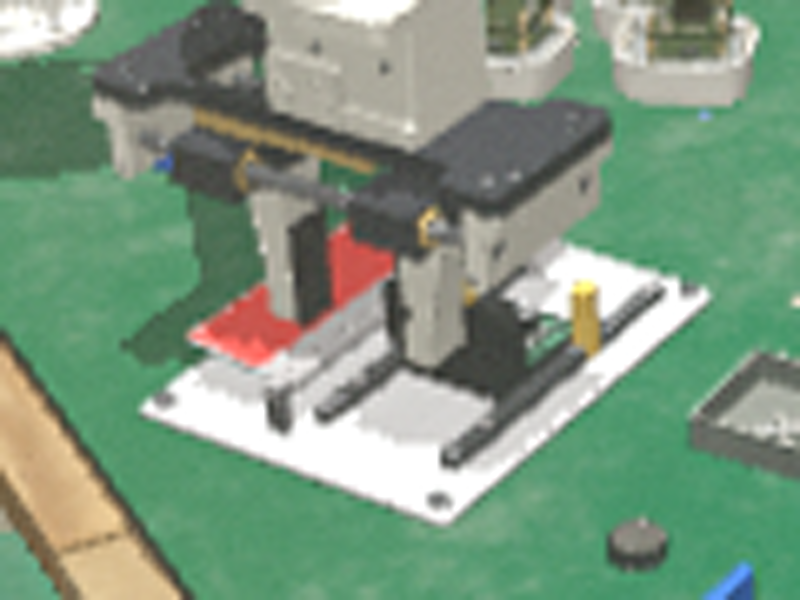

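The paddle is flat and the fingertip at crop (430,350) is against the lip, which has moved 12 mm. About 36 mm remain.

```bash
python3 -m handwheel '[[0.45,0.44,0.24,0,0],[0.45,0.88,0.48,0,0],[0.45,1.32,0.71,0,0],[0.45,1.76,0.95,0,0],[0.45,2.2,1.19,0,0],[0.45,2.64,1.43,0,0],[0.45,2.82,1.53,0,0],[0.45,2.82,1.53,0,0]]'
python3 look.py
```

```text
time_s: 7.0
tcp_pos: [0.4704, -0.311, 0.0007]
eef_rot: [180.0, -0.1, -151.5]
contact_force: [-5.0, -2.3, 8.7]
gripper_width: 0.0483
gripper_force: 4.0
tcp fix -40.574356650680606 33.39752114192465 0.7303754717026545 F fix -5.47687237327047 0.29541402072428496 8.748541444760306
paddle slope [ 0.03765301 26.85579528] 185
lip dark x pct [-30.4 -29.4 -28.4 -27.8] 71
```

```bash
python3 -m handwheel '[[0.45,0.13,0.07,0,0],[0.45,0.26,0.14,0,0],[0.45,0.35,0.19,0,0],[0.45,0.35,0.19,0,0]]'
python3 -m handwheel '[[0.45,0.1,0.05,0,0],[0.45,0.18,0.1,0,0],[0.45,0.18,0.1,0,0]]'
python3 look.py
```

```text
time_s: 7.55
tcp_pos: [0.4737, -0.3092, 0.0008]
eef_rot: [180.0, -0.1, -151.5]
contact_force: [-5.1, -3.9, 7.3]
gripper_width: 0.0483
gripper_force: 4.2
time_s: 7.92
tcp_pos: [0.4744, -0.3087, 0.0007]
eef_rot: [179.9, -0.2, -151.6]
contact_force: [-7.8, -6.9, 9.3]
gripper_width: 0.0484
gripper_force: 6.4
tcp fix -35.9333559744413 33.503324271163265 0.7295992506131388 F fix -10.146488977273762 -2.361622485625675 9.307910581015909
paddle slope [ 0.06060722 25.55774275] 191
lip dark x pct [-26.3 -24.8 -23.9 -23.2] 66
```

```bash
python3 -m handwheel '[[0.45,0.09,0.05,0,0],[0.45,0.18,0.1,0,0],[0.45,0.18,0.1,0,0]]'
python3 look.py s4
```

```text
time_s: 8.35
tcp_pos: [0.4745, -0.3085, 0.0008]
eef_rot: [179.9, -0.3, -151.6]
contact_force: [-14.3, -12.5, 12.8]
gripper_width: 0.0482
gripper_force: 10.2
tcp fix -35.84308743544664 33.59867093871107 0.7763716819997046 F fix -18.511756146751583 -4.235997370421575 12.755994629853738
paddle slope [ 0.06084525 25.30192448] 191
lip dark x pct [-25.9 -24.6 -23.7 -22.7] 65
```

View pics/s4.png

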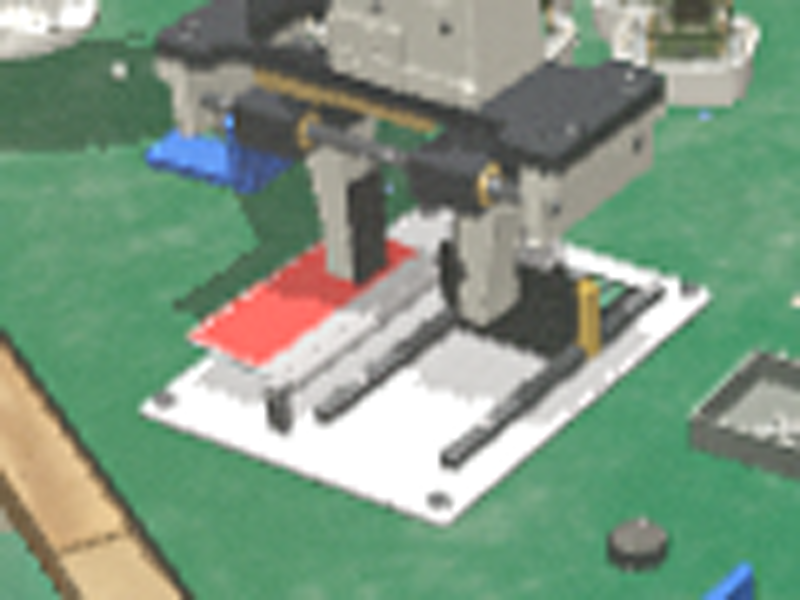

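The lip's ear is against the near yellow post, crop (590,320), and the force rose to 18 N with no further motion, so the carrier is home. I'll back off the lip, let the paddle up and rise clear.

```bash
python3 -m handwheel '[[0.45,-0.18,-0.1,0,0],[0.45,-0.36,-0.2,0,0],[0.45,-0.44,-0.24,0,0],[0.45,-0.44,-0.24,0.3,0],[0.45,-0.44,-0.24,0.8,0],[0.45,-0.44,-0.24,1.3,0],[0.45,-0.44,-0.24,1.8,0],[0.45,-0.44,-0.24,2.4,0]]'
python3 -m handwheel '[[0.45,-0.1,-0.05,2,0],[0.45,-0.2,-0.1,5,0],[0.45,-0.5,-0.2,9,0],[0.45,-2,-1,13,0],[0.45,-4,-2,15,0],[0.45,-6,-3,15,0],[0.45,-8,-4,15,0],[0.45,-8,-4,15,0]]'
python3 look.py s5
python3 - <<'E'
from h import *
p,d=imaging.capture("scene")
for q in("lens_cap","pin_tray"):
    for o in finder.cut_out("scene",q)[:2]:
        m=o["region"]&(d>0); print(q,o["p"],np.median(cloud("scene",d)[m],0))
E
```

```text
time_s: 9.4
tcp_pos: [0.4739, -0.3088, 0.0244]
eef_rot: [180.0, -0.0, -151.5]
contact_force: [0.2, -0.6, -0.4]
gripper_width: 0.0485
gripper_force: 0.0
time_s: 10.4
tcp_pos: [0.3921, -0.3493, 0.1734]
eef_rot: [179.9, -0.1, -151.6]
contact_force: [0.9, -0.1, -0.9]
gripper_width: 0.0484
gripper_force: 0.0
tcp fix -127.69107274014705 37.01950249050881 173.4201530462854 F fix 0.7622740049948058 -0.5160476102798116 -0.8757048994254313
paddle slope [ 0.28707371 17.13853014] 311
lip dark x pct [-25.8 -24.7 -23.5 -22.7] 128
```

View pics/s5.png

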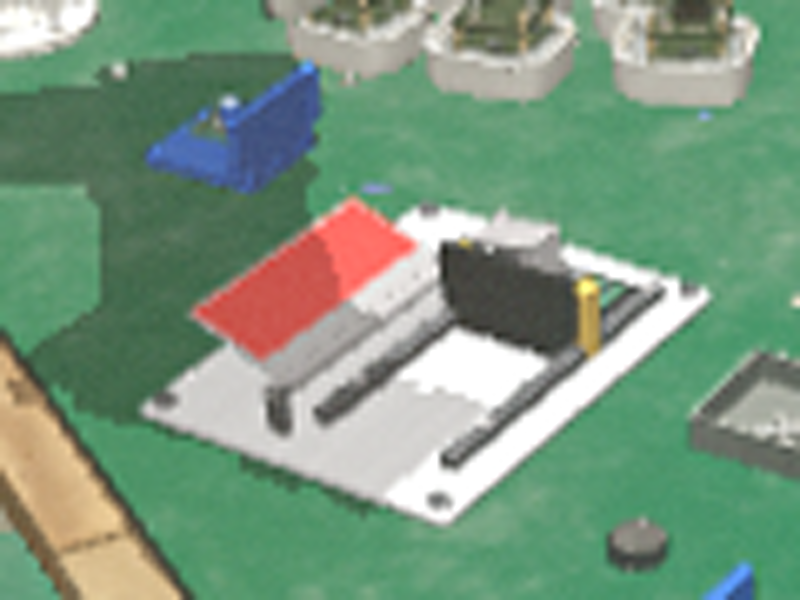

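The lip sits square at both yellow posts, crop (460,245) and (590,310). The paddle has sprung back to the clamped angle, and the lens cap (637,545) and tray are where they were. Handing in.

```bash
python3 -c "
from plant import r; print(r.close_job())"
```

```text
the job is handed in; nothing more can be done
None
```

The job is handed in: the black carrier is fully home against both stop posts with the clip clamped on it, the lens cap and pin tray were not moved, and the arm is clear, at about 10.5 s on the robot's clock.

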